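Hang a slide carrier on the lift bar and crank it down into the curing well

ROBOT

A 6-joint arm with a two-finger parallel gripper is mounted at the origin on the work surface; the furniture and walls round the work are solid. World frame = base frame: x ahead of the robot, y to its left, z up, the work surface at z = 0. Lengths are in m, angles in rad, forces in N, time in s.
With the tool pointing down it reaches from about 0.275 to 0.75 m from the base axis. Payload 10.2 kg.
Tool frame: the origin (TCP) lies midway between the tips of the shut fingers; the grasp point (between the pads) lies robot.hold_point_z behind it (robot.hold_point_z is the distance from the TCP to the grasp point, in m); z points along the fingers, y is the direction in which the jaws open and shut (so a half turn about z gives the same grasp; the last joint's range is limited). The gripper opens to 85 mm and grips with 20 to 120 N. Pads are 22 mm wide; open, the fingers measure 114 mm over their backs; the gripper's body (76 mm by 85 mm) begins 54 mm behind the grasp point. The pads swing forward as they close: fully open they stand 13 mm farther back than shut.
Start: joints at [1.088, 0.313, 1.498, -0, 1.331, -0.223], TCP at [0.135, 0.507, 0.231] pointing down, gripper open.
Joint ranges: [-2.94, 2.94], [-0.97, 2.17], [0.19, 2.56], [-1.23, 4.37], [0.02, 3.11], [-2.88, 2.88]. Speed limits (rad/s): [2.39, 2.39, 3.01, 3.14, 3.14, 3.14].

INTERFACE

Orientations are given as [roll, pitch, yaw] about the fixed x, y, z axes, in that order (R = Rz(yaw) Ry(pitch) Rx(roll)).
In Python, from workcell import robot gives the robot as it stands. The module is installed in compiled form; this text tells all that it offers.
- The arm moves only by the tool send_rows, never from a script. Its arguments are lists of equal length, an entry for each row: "travel": the shift along the tool's x, y, z in mm, a list of three; "yaw": the turn about the tool's z in degrees. A call has exactly 5 rows; each row is the pose to reach, as a shift and turn from the pose measured when the call began, along the tool's axes at that moment; what a row does not reach only later rows make up. A row lasts 1/10 s, in which the tool goes at most 50 mm and 8.59 degrees, less where a joint would pass 70% of its speed; a pose out of reach is approached as far as the arm can. A call with a gripper value outside its range is refused whole. "gripper" is the finger opening in mm, from 0 to 85.4, set as the call begins (left out, the last holds). The fingers move at their own pace and stop on an object; "force" is the grip in N (left out, the last holds). Time passes only in rows, so rows that repeat a pose let the fingers close, or fill a call up. It gives the time, the measured TCP pose, the force and the opening at its end, in the units of the state.
- robot.read_state(): the state, without advancing time (a new reading comes with each control period).
- robot.camera(name): name is "side" or "top"; returns a dict with "color" (480x640x3 uint8, red, green, blue), "depth" (480x640 float32, m along the optical axis (not along the pixel's ray), 0 where there is no reading), "camera_matrix" (3x3 intrinsics, pixels), "camera_from_world" (4x4, takes a point from world to camera coordinates). Camera axes: x right, y down, z forward; pixel columns grow to the right and rows downward; lengths in m; the calibration is good to about 2 mm. A picture is of the moment at which its call begins.
- robot.sign_off(): hands the job in, once; it reports no verdict.
Trained networks look in the newest picture that a camera, given by its name, has taken for a name from the list of things; names that differ only in an ending like _2 or _b are one class to them, and where a whole thing is asked for, a point or a joint stands for the part that bears it (a point fixed in the world has none). Each returns a list of dicts, best first, with "confidence" (0 to 1); they miss things now and then, are a little off and sometimes report something else, mostly with a low value. They report only what shows in the picture. A call takes as long as a camera call. They do not tell look-alikes from the thing itself.
- robot.trace(target, camera): "mask" (480x640 bool, what is visible of it) and "extent" ([centre column, centre row, width, height] in pixels, round what is visible of it).
- robot.landmark_of(target, camera): "point" ([column, row] in pixels: a listed point, or the origin of a listed thing).
The state is a dict: "clock": time; "joint_positions": joint angles; "joint_vel": joint speeds; "effort": joint torques, N m; "eef_pos": TCP position; "tool_rot": TCP orientation; "force": force on the tool from outside, world axes, zero at the start; "ft_torque": the same for the moment, N m; "opening": opening from 0.0 (shut) to 1.0 (fully open).
Only numpy, scipy, OpenCV 4.12 (cv2) and the standard library are available. Lean on these libraries where they do the work, as an engineer would, in place of code of your own. Each camera call takes 0.05 s, during which the arm holds its last target. There are 200 camera calls.

TASK

Hang the blue slide carrier over the lift bar so that it straddles the bar, hanging straight between the bar's end disc and the column, and let go of it. Then turn the crank wheel clockwise by its red grip, a little over one full turn until it stops, so that the bar carries the carrier down into the well; move the bar only with the crank. Let go of the crank, and do not disturb the red-capped bottle, the timer or the dish.

Things in the scene. Friction and masses are not known exactly. Their poses are not given: they have to be found in the camera images.
- lift_stand: Fixed stand of a slide-curing unit, about 200 x 370 mm. Origin on the desk under its column; x points away from the operator's side, y to the left of an operator facing it, z up. Column 36 x 36 mm, 230 mm tall, at x = y = 0; the well is on its right (-y), on its left a white console (y 57 to 193 mm) whose face slopes 35 deg, rising towards +x, and carries the crank wheel.
- well_rim (a point): Centre of the mouth of the open dark steel well, 88 mm above the desk; axes as lift_stand. Inside 72 (x) x 136 mm (y), floor 73 mm deep.
- guard_edge (a point): Middle of the lower front edge of the fixed orange clear guard plate above the crank, 285 mm above the desk; axes as lift_stand. The plate is 147 mm wide (y), 9 mm thick at the edge and reaches back 112 mm (+x), so the crank is reached from the operator's side under this edge, the tool leaning 35 deg, along the crank's axis.
- bar_mid (a point): Middle of the free part of the lift bar, on its axis; axes as lift_stand. Round steel bar, 14 mm diameter, along y, over the well. Free for 62 mm either way: to +y a black block 34 mm wide at the column, to -y an end disc of 28 mm diameter, 6 mm thick. 195 mm above the desk when the crank reads 0; sinks 9.7 mm per radian of crank.
- carrier: Blue saddle, 49 (x) x 100 (y) x 137 mm (z), 0.18 kg, standing on two feet; same both ways round. Origin on the desk between the feet, z up, y lengthwise. Two upright panels with glass windows, 5 mm thick, 39 mm apart inside, 73 mm tall, joined by a 45-deg V roof; on it a white fin 14 mm thick (x), 60 mm long (y), 97 to 137 mm high. To drape it, its feet must pass above the bar.
- carrier_seat (a point): Point in the carrier 80.6 mm above its feet, on its middle plane: coincides with the bar's axis when the V roof sits on the bar. Axes as carrier.
- carrier_grip (a point): Point in the middle of the white fin, 119 mm above the feet: where to pinch across the carrier's x from above. Axes as carrier.
- crank_hub (a point): Centre of the crank wheel on the console face, fixed; axes as lift_stand. The wheel's axis points out of the face, to -x and up: direction (-sin 35 deg, 0, cos 35 deg) in the lift_stand frame. Wheel 124 mm diameter, its face 14 mm out from this point.
- crank_grip (a point): Middle of the red grip on the wheel: round, 23 mm diameter, turns freely on its pin, standing parallel to the wheel's axis, from 18 to 62 mm out from the console face, this point at 42 mm; 48 mm from the axis. The frame turns with the wheel: z out along the axis, x radially outward.
- crank (a joint): Angle of the crank wheel, rad, growing clockwise as seen from the operator; 0: grip at the top (up the slope); stops at 7.2. Drags by friction (about 4 N at the grip) and stays where it is left.
- oil_drop: Bystander: small white bottle with red cap, 27 mm diameter, 68 mm tall, origin under its centre.
- timer: Bystander: black timer 62 x 62 x 18 mm, origin under its centre.
- dish: Bystander: clear covered dish, 58 mm diameter, 16 mm tall, origin under its centre.
- lift_bar: The moving bar with its black guide block and end disc (see bar_mid). Origin on the bar's axis level, at the column's middle; axes as lift_stand.
Mind the look-alikes: they are no part of the job. Of the things that look like the carrier, the smaller one is meant.

How it is judged:
By the outcome, as a careful person would: the job done as asked, in the order asked, and still so for the second after the job is handed in, with the robot touching nothing.
It also fails if it takes over 72 s, if anything falls off the work surface, if the arm or the gripper's body presses on something with over 40 N, if the wrist force passes 120 N, or if a joint passes its speed limit or range.

## Working session

There is one attempt and no reset: what is moved stays moved. The work goes in short steps, Python scripts to look and compute and a tool call to move; the robot and the scene stay as the last step left them, time stands still between calls to the robot, and variables do not carry over. Pictures are saved under pics/ and viewed, about 8 in all and at most 12, crops included, and the job is handed in when it is done.

Besides the shell and the picture viewer there is one more tool, called after "Request:" as name(argument=value, ...), one argument or row to a line, values as JSON. send_rows: Moves the arm, as the interface text tells. Its arguments: {"type":"object","properties":{"travel":{"type":"array","items":{"type":"array","items":{"type":"number"}}},"yaw":{"type":"array","items":{"type":"number"}},"gripper":{"type":"number"},"force":{"type":"number"}},"required":["travel","yaw"]}

```bash
mkdir -p pics; cat > h.py <<'E'
import numpy as np, cv2
from workcell import robot
def cam(n):
    c=robot.camera(n); return c
def save(c,f,crop=None,s=1):
    im=c["color"][:,:,::-1]
    if crop: x0,y0,x1,y1=crop; im=im[y0:y1,x0:x1]
    cv2.imwrite("pics/"+f,cv2.resize(np.ascontiguousarray(im),None,fx=s,fy=s,interpolation=cv2.INTER_CUBIC))
def back(c,uv,z=None):
    "pixel->world by depth"
    u,v=uv; d=c["depth"]
    p=d[max(0,int(v)-1):int(v)+2,max(0,int(u)-1):int(u)+2]; p=p[p>0]
    dd=np.median(p) if len(p) else np.nan
    r=np.linalg.inv(c["camera_matrix"])@[u,v,1]
    return (np.linalg.inv(c["camera_from_world"])@np.r_[r*dd,1])[:3]
def ray(c,uv):
    M=np.linalg.inv(c["camera_from_world"]); r=M[:3,:3]@np.linalg.inv(c["camera_matrix"])@[uv[0],uv[1],1]
    return M[:3,3],r/np.linalg.norm(r)
def tri(obs):
    A=np.zeros((3,3));b=np.zeros(3);R=[ray(c,p) for c,p in obs]
    for o,d in R:
        P=np.eye(3)-np.outer(d,d);A+=P;b+=P@o
    x=np.linalg.solve(A,b)
    return x,[np.linalg.norm((np.eye(3)-np.outer(d,d))@(x-o)) for o,d in R]
def proj(c,p):
    q=c["camera_from_world"]@np.r_[p,1]; q=c["camera_matrix"]@q[:3]; return q[:2]/q[2]
def atz(c,uv,z):
    o,d=ray(c,uv); return o+d*(z-o[2])/d[2]
E
cat > a.py <<'E'
from h import *
np.set_printoptions(precision=4,suppress=True)
print({k:v for k,v in robot.read_state().items()}, robot.hold_point_z)
for n in("side","top"):
    c=cam(n); save(c,n+"0.png"); print(n,"campos",np.linalg.inv(c["camera_from_world"])[:3,3])
    for t in "lift_stand well_rim guard_edge bar_mid carrier carrier_seat carrier_grip crank_hub crank_grip oil_drop timer dish".split():
        for r in robot.landmark_of(t,n)[:3]:
            print(t,round(r["confidence"],2),np.round(r["point"],1),back(c,r["point"]))
E
python3 a.py
```

```text
{'clock': 0.0, 'joint_positions': array([ 1.0876,  0.3135,  1.4984,  0.    ,  1.331 , -0.2234]), 'joint_vel': array([-0.0017, -0.0001,  0.0005,  0.0023,  0.0001,  0.0003]), 'effort': array([  0.0007, -41.2272, -25.9733,  -0.0002,   0.0042,   0.    ]), 'eef_pos': array([0.1347, 0.5072, 0.2307]), 'tool_rot': array([-3.1403, -0.0003,  2.8819]), 'force': array([ 0.2023, -0.1206, -0.174 ]), 'ft_torque': array([-0.0478,  0.0513,  0.0105]), 'opening': 1.0022076738323893} 0.0187
side campos [0.4737 0.6822 0.72  ]
lift_stand 0.85 [269.8 283. ] [ 0.5663 -0.0655  0.1086]
lift_stand 0.38 [357.9 322.2] [ 0.4097 -0.0063  0.0654]
well_rim 0.86 [278.7 223.9] [ 0.5701 -0.3563  0.0473]
well_rim 0.59 [358.4 350. ] [0.4084 0.0089 0.012 ]
guard_edge 0.58 [245.5 197.6] [ 0.5942 -0.0666  0.2867]
bar_mid 0.54 [273.5 187.8] [ 0.5618 -0.209   0.225 ]
carrier 0.82 [413.9 401.4] [0.4201 0.4788 0.4627]
carrier_seat 0.94 [415.2 355. ] [0.3329 0.1197 0.1161]
carrier_seat 0.88 [349.6 232.8] [ 0.4127 -0.2345  0.1016]
carrier_grip 0.87 [418.5 335.4] [0.3321 0.1214 0.1587]
carrier_grip 0.75 [348.9 220.5] [ 0.4146 -0.2
[... 751 characters left out ...]
arrier 0.76 [379.1 264.6] [ 0.3982 -0.26    0.0862]
carrier_seat 0.76 [234.5 292. ] [0.3321 0.0919 0.1693]
carrier_seat 0.57 [383.7 258.1] [ 0.4096 -0.2652  0.1371]
carrier_grip 0.88 [381.2 257.4] [ 0.4114 -0.2592  0.1368]
carrier_grip 0.64 [227.  295.8] [0.3233 0.1075 0.1794]
carrier_grip 0.61 [384.1 257.7] [ 0.4104 -0.2661  0.1381]
crank_grip 0.8 [313.6 186.3] [ 0.5826 -0.0967  0.1729]
oil_drop 0.4 [281.  266.7] [ 0.3994 -0.0086  0.0543]
oil_drop 0.26 [376.7 261.4] [ 0.4054 -0.2527  0.0978]
timer 0.96 [310.3 269.6] [ 0.3936 -0.0841  0.0165]
timer 0.57 [382.7 257.9] [ 0.4101 -0.2628  0.1367]
timer 0.33 [379.  263.1] [ 0.4019 -0.2597  0.0879]
dish 0.76 [361.3 302.4] [ 0.3043 -0.2183  0.0171]
```

View pics/side0.png

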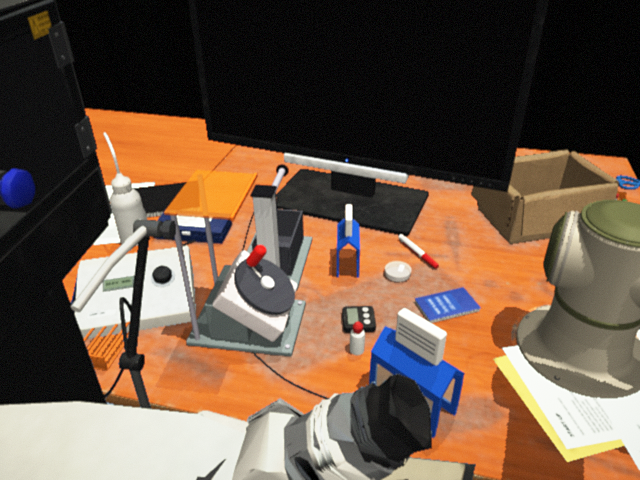

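View pics/top0.png

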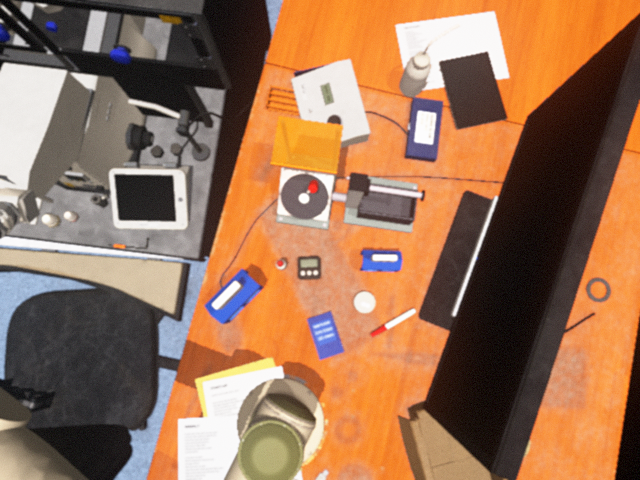

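Two blue saddle candidates. The first is at side (415,360) / top (235,295), with its fin top at about 0.18 m. The second is at side (348,235) / top (381,260), with its fin top at 0.137 m. The second is the smaller one and matches the 137 mm height, so it is the one meant. I'll confirm it in a crop and measure the geometry.

```bash
cat > b.py <<'E'
from h import *
np.set_printoptions(precision=4,suppress=True)
def cloud(c):
    v,u=np.nonzero(c["depth"]>0); d=c["depth"][v,u]
    r=np.linalg.inv(c["camera_matrix"])@np.stack([u,v,np.ones_like(u)])
    P=np.linalg.inv(c["camera_from_world"])@np.vstack([r*d,np.ones(len(u))])
    return P[:3].T,c["color"][v,u],np.stack([u,v],1)
def sel(P,lo,hi): return np.all((P>lo)&(P<hi),1)
ims=[]
for n in("side","top"):
    c=cam(n); P,C,U=cloud(c); print(n,"f",c["camera_matrix"][0,0])
    for nm,lo,hi in(("fin",(.36,-.32,.128),(.46,-.2,.145)),("carrier",(.33,-.34,.03),(.48,-.18,.15)),("bar",(.5,-.36,.175),(.63,-.22,.215)),("barend",(.5,-.40,.15),(.63,-.33,.215)),("coltop",(.5,-.24,.222),(.62,-.13,.245)),("guard",(.56,-.2,.275),(.75,.05,.37)),("red",(.5,-.18,.1),(.66,0.,.23))):
        m=sel(P,lo,hi)
        if nm=="red": m&=(C[:,0]>130)&(C[:,1]<60)&(C[:,2]<60)
        p=P[m]
        if len(p)<4: print(nm,len(p)); continue
        (cx,cy),(w,h),a=cv2.minAreaRect(p[:,:2].astype(np.float32)); 
        e=np.linalg.svd(p-p.mean(0),full_matrices=False)[2][0]
        print(nm,len(p),"mean",p.mean(0),"rect",np.array([cx,cy,w,h]),round(a,1),"z",p[:,2].min(),p[:,2].max(),"axis",e,"px",U[m].min(0),U[m].max(0))
    x0,y0=(200,160) if n=="side" else (270,130)
    ims.append(cv2.resize(c["color"][y0:y0+200,x0:x0+170,::-1],None,fx=2.35,fy=2.35,interpolation=cv2.INTER_CUBIC))
cv2.imwrite("pics/crop1.png",np.hstack(ims))
E
python3 b.py
```

```text
side f 531.970769230216
fin 99 mean [ 0.4143 -0.2616  0.1337] rect [ 0.414  -0.2654  0.0614  0.0107] 86.9 z 0.12893207541349294 0.13778012749644164 axis [-0.0502 -0.9987  0.0109] px [346 205] [351 221]
carrier 789 mean [ 0.4148 -0.2509  0.0883] rect [ 0.4134 -0.265   0.1063  0.0487] 88.0 z 0.030358837495702895 0.13778012749644164 axis [ 0.0188  0.9453 -0.3256] px [337 205] [359 266]
bar 214 mean [ 0.5574 -0.3215  0.1924] rect [ 0.5581 -0.2887  0.1373  0.0268] 87.1 z 0.17579513771823296 0.2062839164653224 axis [-0.1144 -0.9934 -0.0118] px [272 165] [288 205]
barend 106 mean [ 0.5537 -0.3483  0.192 ] rect [ 0.5562 -0.3439  0.0253  0.0271] 80.9 z 0.17579513771823296 0.20224559030820854 axis [-0.9147  0.0925 -0.3935] px [276 165] [288 176]
coltop 287 mean [ 0.58   -0.1932  0.227 ] rect [ 0.5801 -0.1958  0.046   0.0419] 80.5 z 0.22252759539016387 0.22939882583891313 axis [-0.3991 -0.9163  0.0322] px [250 185] [276 198]
guard 3209 mean [ 0.6487 -0.073   0.2896] rect [ 0.649  -0.0816  0.1494  0.1132] 80.7 z 0.2756385324493064 0.2937622399003577 axis [-0.1745 -0.9847  0.0038] px [164 170] [2
[... 769 characters left out ...]
.5532 -0.3456  0.1974] rect [ 0.555  -0.3431  0.0264  0.0263] 81.8 z 0.18585396970226098 0.2062959518172658 axis [-0.2252 -0.9394  0.2584] px [412 190] [424 200]
coltop 327 mean [ 0.5782 -0.1979  0.2295] rect [ 0.5785 -0.1978  0.042   0.0418] 81.5 z 0.22409640270384434 0.23575097910406417 axis [-0.8619  0.507  -0.0023] px [348 172] [367 191]
guard 3269 mean [ 0.6464 -0.0826  0.2919] rect [ 0.6476 -0.0826  0.146   0.1136] 80.9 z 0.28343771701532483 0.30065252000100373 axis [0.159  0.9873 0.0009] px [270 116] [342 173]
red 76 mean [ 0.5856 -0.0961  0.1647] rect [ 0.5872 -0.0957  0.0181  0.0313] 76.1 z 0.12103446430389142 0.17648844242365103 axis [-0.4762  0.235   0.8474] px [309 181] [317 191]
```

View pics/crop1.png

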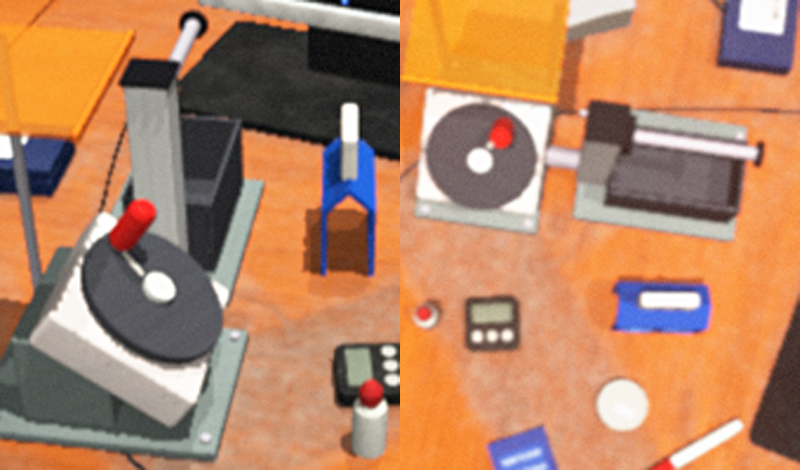

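The crop confirms the far saddle (side (348,235), top (381,260)) as the smaller one. The nearer one's fin reaches 180 mm. The moves have no tilt command, so I need the crank geometry and the clearance to the guard.

```bash
cat > c.py <<'E'
from b import cloud,sel
from h import *
psi=np.deg2rad(-9.2); X=np.array([np.cos(psi),np.sin(psi),0]);Y=np.array([-np.sin(psi),np.cos(psi),0]);Z=np.array([0,0,1.])
R=np.stack([X,Y,Z],1); O=np.array([.579,-.1974,0])
n=np.array([-np.sin(np.radians(35)),0,np.cos(np.radians(35))])
if __name__=="__main__":
  for nm in("side","top"):
    c=cam(nm);P,C,U=cloud(c);S=(P-O)@R
    m=sel(S,(-.2,.04,.05),(.08,.2,.25)); S2=S[m];C2=C[m].astype(int)
    red=(C2[:,0]>110)&(C2[:,1]<70); dark=(C2.max(1)<110)&(C2.max(1)-C2.min(1)<25)
    h=S2@n; print(nm,"axial hist dark",np.histogram(h[dark],bins=np.arange(.0,.3,.01)))
    up=np.array([np.cos(np.radians(35)),0,np.sin(np.radians(35))])
    hm=np.median(h[dark]); d=dark&(abs(h-hm)<.012)
    q=np.stack([S2[d]@up,S2[d][:,1]],1).astype(np.float32)
    A=np.c_[S2[d],np.ones(d.sum())]; print("median axial",hm,"plane normal",np.linalg.svd(S2[d]-S2[d].mean(0))[2][2] if d.sum()<4000 else 0)
    print("circle",cv2.minEnclosingCircle(q), "rect",cv2.minAreaRect(q),"median",np.median(q,0))
    r=S2[red]; print("red axial",(r@n).min(),(r@n).max(),"up,y",np.median(r@up),np.median(r[:,1]), "tip", r[r@n>(r@n).max()-.01].mean(0))
    g=sel(S,(-.03,.03,.27),(.2,.23,.31))&(C[:,0]>120)&(C[:,2]<90); print("guard min/max",np.percentile(S[g],[1,50,99],axis=0))
    # bar & obstacles
    b=sel(S,(-.03,-.17,.17),(.03,-.03,.215)); print("bar x,z median; y range",np.median(S[b],0),S[b].min(0),S[b].max(0))
    o=sel(P,(.2,-.62,.16),(.75,-.38,.9)); print("obst right of bar: n",o.sum(), "max y",P[o][:,1].max() if o.any() else 0, np.percentile(P[o],[1,99],axis=0) if o.any() else 0)
    for t in("crank_hub","crank_grip","guard_edge","bar_mid","well_rim"):
      for k in robot.landmark_of(t,nm)[:1]: print(t,k["confidence"],k["point"],"stand@z", [np.round((atz(c,k["point"],z)-O)@R,3) for z in {"crank_hub":(.1,.11),"crank_grip":(.16,.17),"guard_edge":(.285,),"bar_mid":(.19,.195),"well_rim":(.088,)}[t]])
E
sed -i 's/^ims=\[\]/if __name__!="__main__": raise_=1\nims=[]/' b.py; python3 - <<'E'
s=open('b.py').read(); i=s.index('if __name__!=')
open('b.py','w').write(s[:i])
E
python3 c.py
```

```text
side axial hist dark (array([  23,   76,  117,  289,  152,    8,    0,    0,    9, 1004, 1182,
          0,    0,    0,    0,    0,    0,    0,    0,    0,    0,    0,
          0,    0,    0,    0,    0,    0,    0]), array([0.  , 0.01, 0.02, 0.03, 0.04, 0.05, 0.06, 0.07, 0.08, 0.09, 0.1 ,
       0.11, 0.12, 0.13, 0.14, 0.15, 0.16, 0.17, 0.18, 0.19, 0.2 , 0.21,
       0.22, 0.23, 0.24, 0.25, 0.26, 0.27, 0.28, 0.29]))
median axial 0.09961053805218065 plane normal [-0.5714  0.0158  0.8205]
circle ((0.03991559147834778, 0.12601163983345032), 0.0635056346654892) rect ((0.037336237728595734, 0.12989525496959686), (0.1220531314611435, 0.11713048815727234), 41.21861267089844) median [0.0374 0.1408]
red axial 0.10462998761776775 0.16990800708115927 up,y 0.08149669188513525 0.1137800695897499 tip [-0.196   0.1686  0.0628]
guard min/max [[-0.0052  0.0547  0.2863]
 [ 0.0481  0.1353  0.2897]
 [ 0.1053  0.1979  0.292 ]]
bar x,z median; y range [-0.0022 -0.1365  0.1934] [-0.0129 -0.1622  0.1741] [ 0.0138 -0.0609  0.2023]
obst right of bar: n 34829 max y -0.39800328877982105 [[ 0.204  -0.6171  0.1
[... 1314 characters left out ...]
919]
 [ 0.103   0.1952  0.2965]]
bar x,z median; y range [-0.0019 -0.1004  0.196 ] [-0.0136 -0.1616  0.1875] [ 0.0121 -0.0302  0.2077]
obst right of bar: n 29748 max y -0.4016678931861839 [[ 0.2044 -0.6175  0.1694]
 [ 0.7027 -0.4064  0.5939]]
crank_hub 0.64 [302.8, 197.6] stand@z [array([-0.028,  0.126,  0.1  ]), array([-0.03 ,  0.126,  0.11 ])]
crank_grip 0.69 [313.4, 186.6] stand@z [array([-0.01 ,  0.101,  0.16 ]), array([-0.013,  0.1  ,  0.17 ])]
guard_edge 0.93 [302.9, 170.2] stand@z [array([-0.008,  0.123,  0.285])]
bar_mid 0.64 [393.3, 189.8] stand@z [array([ 0.003, -0.09 ,  0.19 ]), array([ 0.001, -0.089,  0.195])]
well_rim 0.94 [389.3, 201.9] stand@z [array([-0.004, -0.096,  0.088])]
```

Tool moves keep the tool's tilt, so the carrier goes first while the tool points down. I'll write a converter helper, then set out at a safe height.

```bash
cat > go.py <<'E'
import sys,numpy as np
from workcell import robot
from scipy.spatial.transform import Rotation as Ro
np.set_printoptions(precision=1,suppress=True)
s=robot.read_state(); R=Ro.from_euler('xyz',s['tool_rot']).as_matrix()
jaw=np.degrees(np.arctan2(R[1,1],R[0,1]))
print("t",round(s['clock'],2),"tcp mm",np.array(s['eef_pos'])*1e3,"jawdir",round(jaw,1),"z",np.round(R[:,2],3),"q",np.round(s['joint_positions'],2),"F",np.array(s['force']),"open",round(s['opening'],3))
a=[float(v) for v in sys.argv[1:]]
for i in range(0,len(a),4):
    d=R.T@(np.array(a[i:i+3])-np.array(s['eef_pos'])*1e3)
    y=(jaw-a[i+3]+90)%180-90
    print("travel",d,"len",round(np.linalg.norm(d)),"yaw",round(y,1))
E
true
```

Request:
send_rows(
  travel=[
    [-42,-10,-20],
    [-84,-19,-40],
    [-126,-29,-60],
    [-168,-38,-80],
    [-209,-48,-100],
  ],
  yaw=[8,16,24,32,40],
  gripper=85,
  force=40,
)

```text
clock: 2.5
eef_pos: [0.3259, 0.4062, 0.3322]
tool_rot: [3.141, -0.0, 2.178]
force: [0.7, 0.4, 0.4]
opening: 0.996
```

```bash
python3 go.py 450 220 340 10 480 -20 340 -3 413 -266 300 -3
```

```text
t 2.5 tcp mm [325.9 406.2 332.2] jawdir 34.8 z [ 0.  0. -1.] q [0.7 0.2 1.3 0.  1.6 0.1] F [0.7 0.4 0.4] open 0.996
travel [-223.7   -4.3   -7.8] len 224 yaw 24.8
travel [-438.  -116.6   -7.8] len 453 yaw 37.8
travel [-601.8 -312.    32.1] len 679 yaw 37.8
```

Request:
send_rows(
  travel=[
    [-45,-1,-2],
    [-89,-2,-3],
    [-134,-3,-5],
    [-179,-4,-7],
    [-224,-4,-8],
  ],
  yaw=[5,10,15,20,25],
)

```text
clock: 3.0
eef_pos: [0.4511, 0.2183, 0.3406]
tool_rot: [3.141, -0.0, 1.738]
force: [-0.1, 0.8, 0.0]
opening: 0.996
```

```bash
python3 go.py  480 -20 340 -3 413 -266 300 -3
```

```text
t 3.0 tcp mm [451.1 218.3 340.6] jawdir 9.6 z [ 0.  0. -1.] q [0.2 0.2 1.4 0.  1.6 0.1] F [-0.1  0.8  0. ] open 0.996
travel [-239.8  -11.1    0.5] len 240 yaw 12.6
travel [-471.2 -118.2   40.4] len 487 yaw 12.6
```

Request:
send_rows(
  travel=[
    [-48,-2,0],
    [-96,-4,0],
    [-144,-7,0],
    [-192,-9,0],
    [-240,-11,0],
  ],
  yaw=[3,5,8,10,12.6],
)

```text
clock: 3.5
eef_pos: [0.48, -0.0222, 0.3407]
tool_rot: [3.14, -0.0, 1.516]
force: [0.0, 0.2, 0.2]
opening: 0.996
```

```bash
python3 go.py 413 -266 300 -3 413 -266 220 -3
```

```text
t 3.5 tcp mm [480.  -22.2 340.7] jawdir -3.1 z [ 0.  0. -1.] q [-0.3  0.2  1.4  0.   1.6 -0.2] F [0.  0.2 0.2] open 0.996
travel [-247.1  -53.7   40.6] len 256 yaw -0.1
travel [-247.2  -53.8  120.6] len 280 yaw -0.1
```

Request:
send_rows(
  travel=[
    [-48,-10,0],
    [-96,-21,0],
    [-145,-31,0],
    [-194,-42,0],
    [-243,-53,0],
  ],
  yaw=[0,0,0,0,0],
)

```text
clock: 4.0
eef_pos: [0.4131, -0.2631, 0.3407]
tool_rot: [3.14, -0.0, 1.516]
force: [0.8, -0.3, 0.1]
opening: 0.997
```

```bash
python3 go.py 413 -266 180 -3.2 413 -266 102 -3.2; cat > d.py <<'E'
from b import *
c=cam("side"); P,C,U=cloud(c); m=sel(P,(.36,-.32,.125),(.46,-.2,.145)); p=P[m]
if len(p)>4: print(len(p),p.mean(0),cv2.minAreaRect(p[:,:2].astype(np.float32)))
E
python3 d.py
```

```text
t 4.0 tcp mm [ 413.1 -263.1  340.7] jawdir -3.1 z [ 0.  0. -1.] q [-0.8  0.2  1.4  0.   1.6 -0.8] F [ 0.8 -0.3  0.1] open 0.997
travel [ -2.9  -0.2 160.7] len 161 yaw 0.1
travel [ -2.9  -0.3 238.7] len 239 yaw 0.1
108 [ 0.4142 -0.2595  0.1334] ((0.41412103176116943, -0.2629300355911255), (0.06246042251586914, 0.01067983079701662), 87.0082778930664)
```

Request:
send_rows(
  travel=[
    [-3,0,50],
    [-3,0,100],
    [-3,0,150],
    [-3,0,195],
    [-3,0,237],
  ],
  yaw=[0,0,0,0,0],
)

```text
clock: 4.55
eef_pos: [0.4104, -0.272, 0.1008]
tool_rot: [-3.141, 0.001, 1.511]
force: [0.3, -0.9, 0.4]
opening: 0.996
```

Request:
send_rows(
  travel=[
    [0,0,0],
    [0,0,0],
    [0,0,0],
    [0,0,0],
    [0,0,0],
  ],
  yaw=[0,0,0,0,0],
  gripper=5,
  force=40,
)

```text
clock: 5.05
eef_pos: [0.4109, -0.2726, 0.1023]
tool_rot: [3.14, 0.003, 1.511]
force: [-0.6, -0.1, 6.4]
opening: 0.158
```

Request:
send_rows(
  travel=[
    [0,0,0],
    [0,0,0],
    [0,0,0],
    [0,0,0],
    [0,0,0],
  ],
  yaw=[0,0,0,0,0],
)

```text
clock: 5.55
eef_pos: [0.4109, -0.2725, 0.1023]
tool_rot: [3.14, 0.003, 1.511]
force: [-0.2, 0.6, 1.4]
opening: 0.157
```

```bash
python3 go.py 413 -266 332 -3.2
```

```text
t 5.55 tcp mm [ 410.9 -272.5  102.3] jawdir -3.4 z [ 0. -0. -1.] q [-0.8  0.4  1.8 -0.   1.  -0.8] F [-0.2  0.6  1.4] open 0.157
travel [   5.9    1.9 -229.7] len 230 yaw -0.2
```

Request:
send_rows(
  travel=[
    [0,0,-40],
    [0,0,-88],
    [0,0,-136],
    [0,0,-184],
    [0,0,-232],
  ],
  yaw=[0,0,0,0,0],
)

```text
clock: 6.05
eef_pos: [0.4103, -0.2714, 0.3362]
tool_rot: [3.141, 0.003, 1.511]
force: [0.6, -1.2, -2.6]
opening: 0.16
```

```bash
python3 go.py 561 -295 336 -9.2
```

```text
t 6.05 tcp mm [ 410.3 -271.4  336.2] jawdir -3.4 z [ 0. -0. -1.] q [-0.8  0.2  1.4 -0.   1.6 -0.8] F [ 0.6 -1.2 -2.6] open 0.16
travel [-14.5 151.8   0.4] len 153 yaw 5.8
```

Request:
send_rows(
  travel=[
    [-3,30,0],
    [-6,61,0],
    [-9,91,0],
    [-12,122,0],
    [-14,152,0],
  ],
  yaw=[1.2,2.4,3.6,4.8,5.8],
)

```text
clock: 6.55
eef_pos: [0.5623, -0.2946, 0.3358]
tool_rot: [3.141, 0.003, 1.409]
force: [0.0, -1.0, -2.5]
opening: 0.156
```

Request:
send_rows(
  travel=[
    [0,0,0],
    [0,0,0],
    [0,0,0],
    [0,0,0],
    [0,0,0],
  ],
  yaw=[0,0,0,0,0],
)

```text
clock: 7.05
eef_pos: [0.5618, -0.2947, 0.3364]
tool_rot: [3.141, 0.003, 1.408]
force: [-0.8, -0.3, -2.6]
opening: 0.158
```

```bash
python3 go.py 561 -295 212 -9.2; cat > e.py <<'E'
from h import *
import sys
c=cam("side"); d=cam("top")
a=cv2.resize(c["color"][100:260,200:360,::-1],(400,400),interpolation=cv2.INTER_CUBIC); b=cv2.resize(d["color"][130:290,310:470,::-1],(400,400),interpolation=cv2.INTER_CUBIC)
cv2.imwrite("pics/"+sys.argv[1],np.hstack([a,b]))
E
python3 e.py over.png
```

```text
t 7.05 tcp mm [ 561.8 -294.7  336.4] jawdir -9.3 z [ 0. -0. -1.] q [-0.7  0.5  0.9 -0.   1.7 -0.5] F [-0.8 -0.3 -2.6] open 0.158
travel [ -0.1  -0.9 124.4] len 124 yaw -0.1
```

View pics/over.png

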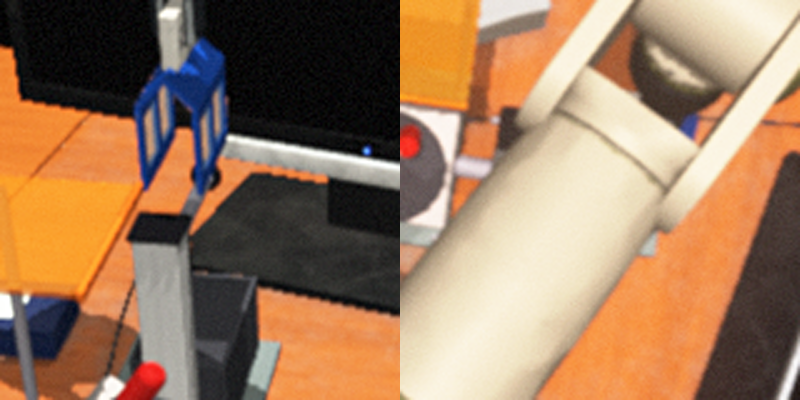

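The side view shows the carrier at about crop (182,115), above the bar with its panels either side. The disc is at (205,178). I'm lowering it in steps.

Request:
send_rows(
  travel=[
    [0,0,20],
    [0,0,40],
    [0,0,60],
    [0,0,80],
    [0,0,95],
  ],
  yaw=[0,0,0,0,0],
)

```text
clock: 7.65
eef_pos: [0.5616, -0.2947, 0.24]
tool_rot: [-3.142, 0.002, 1.408]
force: [-0.8, 0.3, -2.0]
opening: 0.162
```

```bash
python3 go.py 561 -295 212 -9.2;python3 e.py low.png
```

```text
t 7.65 tcp mm [ 561.6 -294.7  240. ] jawdir -9.3 z [-0. -0. -1.] q [-0.7  0.6  1.1 -0.   1.5 -0.5] F [-0.8  0.3 -2. ] open 0.162
travel [-0.3 -0.6 28. ] len 28 yaw -0.1
```

View pics/low.png

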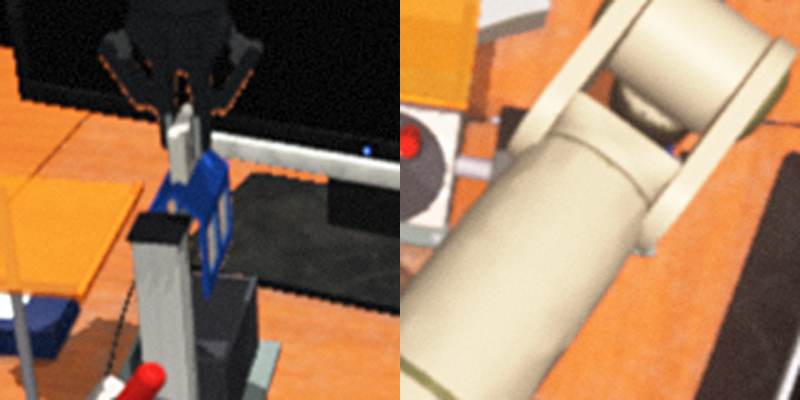

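It is straddling the bar behind the column, with the roof just above it. I'm lowering gently.

Request:
send_rows(
  travel=[
    [0,0,6],
    [0,0,12],
    [0,0,17],
    [0,0,22],
    [0,0,24],
  ],
  yaw=[0,0,0,0,0],
)

```text
clock: 8.25
eef_pos: [0.5611, -0.2944, 0.2147]
tool_rot: [-3.138, 0.001, 1.408]
force: [0.1, -0.1, -2.0]
opening: 0.157
```

Request:
send_rows(
  travel=[
    [0,0,1],
    [0,0,2],
    [0,0,3],
    [0,0,4],
    [0,0,4],
  ],
  yaw=[0,0,0,0,0],
)

```text
clock: 8.75
eef_pos: [0.562, -0.2947, 0.2124]
tool_rot: [3.141, 0.002, 1.408]
force: [3.1, -0.0, 6.9]
opening: 0.156
```

Request:
send_rows(
  travel=[
    [0,0,0],
    [0,0,0],
    [0,0,0],
    [0,0,0],
    [0,0,0],
  ],
  yaw=[0,0,0,0,0],
  gripper=40,
)

```text
clock: 9.25
eef_pos: [0.562, -0.2947, 0.2121]
tool_rot: [3.141, 0.002, 1.408]
force: [0.0, -0.1, 0.3]
opening: 0.471
```

Request:
send_rows(
  travel=[
    [0,0,-10],
    [0,0,-30],
    [0,0,-60],
    [0,0,-100],
    [0,0,-150],
  ],
  yaw=[0,0,0,0,0],
)

```text
clock: 9.75
eef_pos: [0.5614, -0.294, 0.3634]
tool_rot: [-3.14, 0.001, 1.408]
force: [0.9, -0.5, 0.2]
opening: 0.466
```

```bash
python3 go.py 500 -220 400 -9.2;  python3 e.py hung.png
```

```text
t 9.75 tcp mm [ 561.4 -294.   363.4] jawdir -9.3 z [-0. -0. -1.] q [-0.7  0.5  0.8 -0.   1.8 -0.5] F [ 0.9 -0.5  0.2] open 0.466
travel [ 63.  -72.6 -36.6] len 103 yaw -0.1
```

View pics/hung.png

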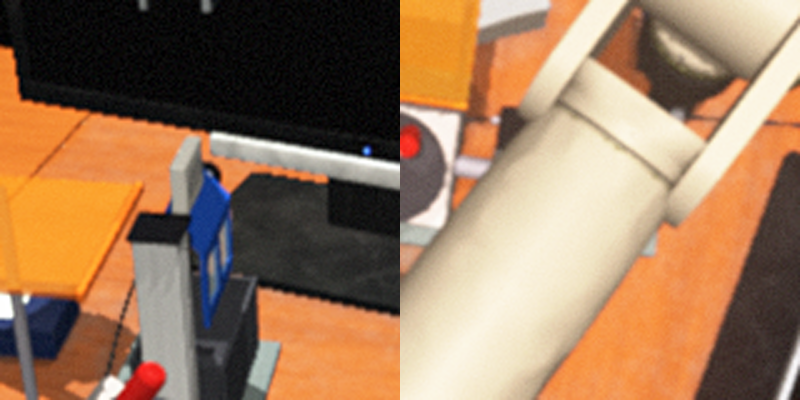

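The carrier hangs on the bar between the column and the disc (side crop (205,250)), and the fingers are clear. Next I back off towards the operator side of the crank and test whether the stretched-out arm leans the tool.

```bash
python3 go.py 480 -78 480 -9.2
```

```text
t 9.85 tcp mm [ 562.5 -294.8  370.4] jawdir -9.3 z [ 0. -0. -1.] q [-0.7  0.5  0.8 -0.   1.8 -0.5] F [0.1 0.1 1.1] open 0.466
travel [ 199.7 -115.2 -112.7] len 257 yaw -0.1
```

Request:
send_rows(
  travel=[
    [38,-23,-23],
    [78,-46,-45],
    [118,-68,-68],
    [158,-90,-90],
    [195,-112,-110],
  ],
  yaw=[0,0,0,0,0],
)

```text
clock: 10.35
eef_pos: [0.4826, -0.0849, 0.477]
tool_rot: [3.129, 0.009, 1.408]
force: [1.2, 0.6, 0.5]
opening: 0.468
```

```bash
python3 go.py 730 -115 480 -9.2; cat > f.py <<'E'
from h import *; from b import *; from c import O,R
c=cam("top"); P,C,U=cloud(c);S=(P-O)@R
bl=(C[:,2].astype(int)>C[:,0]+40)&sel(S,(-.06,-.2,.08),(.06,.02,.26)); q=S[bl]; print("blue",len(q),q.min(0),q.max(0),np.median(q,0))
m=sel(S,(-.05,-.19,.215),(.05,-.025,.27)); print("fin",m.sum(),np.median(S[m],0),S[m].min(0),S[m].max(0))
E
python3 f.py
```

```text
t 10.35 tcp mm [482.6 -84.9 477. ] jawdir -9.3 z [ 0. -0. -1.] q [-0.4  0.2  1.  -0.   1.9 -0.2] F [1.2 0.6 0.5] open 0.468
travel [ 10.4 249.1   0.1] len 249 yaw -0.1
blue 933 [-0.0261 -0.1616  0.0827] [ 0.0246 -0.0334  0.2513] [-0.0106 -0.0913  0.1944]
fin 240 [-0.0046 -0.0915  0.2451] [-0.0087 -0.1221  0.2157] [ 0.007  -0.0625  0.2513]
```

Carrier centred (fin y' −62…−122 mm, x' about −2). Now the stretch test.

Request:
send_rows(
  travel=[
    [0,50,0],
    [0,100,0],
    [0,150,0],
    [0,200,0],
    [0,250,0],
  ],
  yaw=[0,0,0,0,0],
)

```text
clock: 10.9
eef_pos: [0.6657, -0.1098, 0.4541]
tool_rot: [3.11, 0.007, 1.412]
force: [0.0, -0.9, 3.0]
opening: 0.471
```

Request:
send_rows(
  travel=[
    [0,50,0],
    [0,100,0],
    [0,150,0],
    [0,200,0],
    [0,250,0],
  ],
  yaw=[0,0,0,0,0],
)

```text
clock: 11.4
eef_pos: [0.718, -0.1178, 0.3887]
tool_rot: [3.08, 0.008, 1.412]
force: [-0.2, -0.4, -0.5]
opening: 0.463
```

```bash
python3 go.py 730 -115 480 -9.2
```

```text
t 11.4 tcp mm [ 718.  -117.8  388.7] jawdir -9.1 z [ 0.1 -0.  -1. ] q [-0.3  0.9  0.2  0.   2.  -0.2] F [-0.2 -0.4 -0.5] open 0.463
travel [  4.   17.1 -90.4] len 92 yaw 0.1
```

The stretch leans the tool outward about 2–3° per call, and the lean persists because each call starts from the measured pose. It's the direction the crank needs, so I'm repeating it in clear air.

Request:
send_rows(
  travel=[
    [0,50,0],
    [0,100,0],
    [0,150,0],
    [0,200,0],
    [0,250,0],
  ],
  yaw=[0,0,0,0,0],
)

```text
clock: 11.9
eef_pos: [0.7571, -0.1239, 0.3334]
tool_rot: [3.049, 0.008, 1.412]
force: [-0.1, -0.3, 0.2]
opening: 0.469
```

Request:
send_rows(
  travel=[
    [0,50,0],
    [0,100,0],
    [0,150,0],
    [0,200,0],
    [0,250,0],
  ],
  yaw=[0,0,0,0,0],
)

```text
clock: 12.4
eef_pos: [0.7866, -0.1284, 0.289]
tool_rot: [3.017, 0.008, 1.412]
force: [-0.4, 0.8, 0.0]
opening: 0.469
```

```bash
python3 go.py 730 -115 480 -9.2
```

```text
t 12.4 tcp mm [ 786.6 -128.4  289. ] jawdir -9.0 z [ 0.1 -0.  -1. ] q [-0.3  1.   0.2  0.   1.8 -0.1] F [-0.4  0.8  0. ] open 0.469
travel [   2.8  -33.9 -196.7] len 200 yaw 0.2
```

Pulling somewhat upwards too, so the TCP stays above the guard.

Request:
send_rows(
  travel=[
    [0,40,-30],
    [0,82,-58],
    [0,125,-84],
    [0,170,-107],
    [0,215,-127],
  ],
  yaw=[0,0,0,0,0],
)

```text
clock: 12.9
eef_pos: [0.7783, -0.1263, 0.3256]
tool_rot: [2.985, 0.009, 1.412]
force: [0.8, -0.3, 1.2]
opening: 0.469
```

Request:
send_rows(
  travel=[
    [0,43,-25],
    [0,86,-50],
    [0,129,-75],
    [0,172,-100],
    [0,215,-127],
  ],
  yaw=[0,0,0,0,0],
)

```text
clock: 13.4
eef_pos: [0.7718, -0.1246, 0.3545]
tool_rot: [2.954, 0.009, 1.412]
force: [0.4, -0.0, -0.1]
opening: 0.468
```

```bash
python3 go.py 730 -115 480 -9.2
```

```text
t 13.4 tcp mm [ 771.8 -124.6  354.5] jawdir -9.0 z [ 0.2 -0.  -1. ] q [-0.3  0.9  0.2  0.   1.8 -0.1] F [ 0.4 -0.  -0.1] open 0.468
travel [   1.8  -18.6 -131.3] len 133 yaw 0.2
```

Request:
send_rows(
  travel=[
    [0,46,-18],
    [0,92,-36],
    [0,138,-54],
    [0,184,-72],
    [0,232,-90],
  ],
  yaw=[0,0,0,0,0],
)

```text
clock: 13.9
eef_pos: [0.7753, -0.1247, 0.364]
tool_rot: [2.922, 0.009, 1.412]
force: [0.3, 0.2, 0.7]
opening: 0.472
```

Request:
send_rows(
  travel=[
    [0,46,-18],
    [0,92,-36],
    [0,138,-54],
    [0,184,-72],
    [0,232,-90],
  ],
  yaw=[0,0,0,0,0],
)

```text
clock: 14.4
eef_pos: [0.7773, -0.1246, 0.3762]
tool_rot: [2.891, 0.009, 1.412]
force: [0.1, 0.4, -0.9]
opening: 0.467
```

Request:
send_rows(
  travel=[
    [0,48,-14],
    [0,96,-28],
    [0,144,-42],
    [0,192,-56],
    [0,240,-70],
  ],
  yaw=[0,0,0,0,0],
)

```text
clock: 14.9
eef_pos: [0.784, -0.1254, 0.3802]
tool_rot: [2.859, 0.009, 1.412]
force: [0.1, 0.5, 0.1]
opening: 0.467
```

Request:
send_rows(
  travel=[
    [0,48,-14],
    [0,96,-28],
    [0,144,-42],
    [0,192,-56],
    [0,240,-70],
  ],
  yaw=[0,0,0,0,0],
)

```text
clock: 15.4
eef_pos: [0.7888, -0.1258, 0.3879]
tool_rot: [2.826, 0.009, 1.412]
force: [0.3, -0.1, -0.4]
opening: 0.467
```

```bash
python3 go.py 730 -115 480 -9.2
```

```text
t 15.4 tcp mm [ 788.8 -125.8  387.9] jawdir -8.9 z [ 0.3 -0.1 -1. ] q [-0.3  0.9  0.2  0.   1.8 -0.1] F [ 0.3 -0.1 -0.4] open 0.467
travel [   0.6  -28.2 -106.1] len 110 yaw 0.3
```

Request:
send_rows(
  travel=[
    [0,49,-8],
    [0,98,-16],
    [0,147,-24],
    [0,196,-32],
    [0,245,-40],
  ],
  yaw=[0,0,0,0,0],
)

```text
clock: 15.9
eef_pos: [0.8002, -0.1275, 0.3844]
tool_rot: [2.794, 0.009, 1.412]
force: [0.2, -0.3, 0.6]
opening: 0.467
```

Request:
send_rows(
  travel=[
    [0,49,-8],
    [0,98,-16],
    [0,147,-24],
    [0,196,-32],
    [0,245,-40],
  ],
  yaw=[0,0,0,0,0],
)

```text
clock: 16.4
eef_pos: [0.8088, -0.1287, 0.3859]
tool_rot: [2.761, 0.009, 1.412]
force: [-0.4, 0.1, -0.3]
opening: 0.471
```

Request:
send_rows(
  travel=[
    [0,49,-6],
    [0,98,-12],
    [0,147,-18],
    [0,196,-24],
    [0,246,-30],
  ],
  yaw=[0,0,0,0,0],
)

```text
clock: 16.9
eef_pos: [0.8178, -0.13, 0.3868]
tool_rot: [2.728, 0.009, 1.412]
force: [0.2, -0.0, -0.3]
opening: 0.465
```

Request:
send_rows(
  travel=[
    [0,49,-4],
    [0,98,-8],
    [0,147,-12],
    [0,196,-16],
    [0,247,-20],
  ],
  yaw=[0,0,0,0,0],
)

```text
clock: 17.4
eef_pos: [0.8271, -0.1314, 0.3873]
tool_rot: [2.695, 0.009, 1.412]
force: [-0.4, -0.5, 0.2]
opening: 0.474
```

```bash
python3 go.py 730 -115 480 -9.2
```

```text
t 17.4 tcp mm [ 827.1 -131.4  387.3] jawdir -8.9 z [ 0.4 -0.1 -0.9] q [-0.3  0.9  0.2  0.1  1.6 -0.1] F [-0.4 -0.5  0.2] open 0.474
travel [  -0.   -48.8 -126.1] len 135 yaw 0.3
```

Lean is 25.6°. Five more calls.

Request:
send_rows(
  travel=[
    [0,50,-3],
    [0,100,-5],
    [0,150,-7],
    [0,200,-9],
    [0,249,-10],
  ],
  yaw=[0,0,0,0,0],
)

```text
clock: 17.9
eef_pos: [0.8363, -0.1327, 0.388]
tool_rot: [2.662, 0.009, 1.412]
force: [-0.3, 0.8, -0.1]
opening: 0.466
```

Request:
send_rows(
  travel=[
    [0,50,-3],
    [0,100,-5],
    [0,150,-7],
    [0,200,-9],
    [0,249,-10],
  ],
  yaw=[0,0,0,0,0],
)

```text
clock: 18.4
eef_pos: [0.8431, -0.1337, 0.3932]
tool_rot: [2.629, 0.009, 1.412]
force: [0.5, 0.6, 0.3]
opening: 0.472
```

Request:
send_rows(
  travel=[
    [0,50,0],
    [0,100,0],
    [0,150,0],
    [0,200,0],
    [0,250,0],
  ],
  yaw=[0,0,0,0,0],
)

```text
clock: 18.9
eef_pos: [0.8506, -0.1348, 0.3969]
tool_rot: [2.595, 0.009, 1.412]
force: [0.0, 0.4, 1.2]
opening: 0.468
```

Request:
send_rows(
  travel=[
    [0,50,0],
    [0,100,0],
    [0,150,0],
    [0,200,0],
    [0,250,0],
  ],
  yaw=[0,0,0,0,0],
)

```text
clock: 19.4
eef_pos: [0.8558, -0.1355, 0.4047]
tool_rot: [2.562, 0.009, 1.412]
force: [-0.1, 0.2, -0.4]
opening: 0.467
```

Request:
send_rows(
  travel=[
    [0,50,0],
    [0,100,0],
    [0,150,0],
    [0,200,0],
    [0,250,0],
  ],
  yaw=[0,0,0,0,0],
)

```text
clock: 19.9
eef_pos: [0.859, -0.1359, 0.416]
tool_rot: [2.529, 0.009, 1.412]
force: [-1.2, -0.2, -0.2]
opening: 0.467
```

```bash
python3 go.py 500 -73 450 80.8
```

```text
t 19.9 tcp mm [ 859.  -135.9  416. ] jawdir -8.7 z [ 0.6 -0.1 -0.8] q [-0.3  0.9  0.2  0.1  1.4 -0.1] F [-1.2 -0.2 -0.2] open 0.467
travel [   5.  -278.7 -237.4] len 366 yaw -89.5
```

The lean is 35.1°, towards −9.1°, which matches the crank. Next I retract and turn the jaws to the horizontal direction.

Request:
send_rows(
  travel=[
    [0,-36,-32],
    [1,-73,-63],
    [2,-110,-95],
    [3,-148,-127],
    [4,-185,-158],
  ],
  yaw=[-8,-16,-24,-32,-40],
  gripper=85,
)

```text
clock: 20.4
eef_pos: [0.6607, -0.1006, 0.4354]
tool_rot: [2.626, 0.348, 1.941]
force: [0.6, -0.2, 0.6]
opening: 0.993
```

```bash
python3 go.py 500 -79 430 80.8
```

```text
t 20.4 tcp mm [ 660.7 -100.6  435.4] jawdir 32.1 z [ 0.6 -0.1 -0.8] q [-0.4  0.2  1.2  0.1  1.1 -0.8] F [ 0.6 -0.2  0.6] open 0.993
travel [  75.5 -113.   -88.7] len 162 yaw -48.7
```

Request:
send_rows(
  travel=[
    [15,-22,-18],
    [30,-45,-35],
    [45,-68,-53],
    [60,-90,-71],
    [75,-113,-89],
  ],
  yaw=[-8.5,-17,-25.5,-34,-42.5],
)

```text
clock: 20.9
eef_pos: [0.4986, -0.0789, 0.4305]
tool_rot: [3.01, 0.601, 2.741]
force: [-0.3, -0.6, 0.7]
opening: 0.998
```

```bash
cat > k.py <<'E'
# crank helper: python3 k.py theta axial_mm ... -> world TCP mm ; and tool-frame travel, yaw to make jaws horizontal
import sys,numpy as np
from c import O,R,n
from workcell import robot
from scipy.spatial.transform import Rotation as Ro
np.set_printoptions(precision=1,suppress=True)
up=np.array([np.cos(np.radians(35)),0,np.sin(np.radians(35))]); hub=np.array([-.017,.125,.094])
try: hub=np.load('hub.npy')
except Exception: pass
s=robot.read_state();T=Ro.from_euler('xyz',s['tool_rot']).as_matrix();p=np.array(s['eef_pos'])
ps=(p-O)@R; g=ps+.0187*R.T@(-T[:,2]); rel=g-hub
print("t",round(s['clock'],2),"tool z in stand",np.round(R.T@T[:,2],3),"jaw",np.round(R.T@T[:,1],3),"q",np.round(s['joint_positions'],2),"F",np.array(s['force']),"open",round(s['opening'],3))
print("grasp pt: axial %.1f up %.1f y %.1f  theta %.3f r %.1f"%(rel@n*1e3,rel@up*1e3,rel[1]*1e3,np.arctan2(-rel[1],rel@up),np.hypot(rel[1],rel@up)*1e3))
j=T.T@R@np.array([0,1.,0]); 
if j[1]<0:j=-j
print("yaw for horizontal jaw",round(np.degrees(np.arctan2(-j[0],j[1])),1))
a=[float(v) for v in sys.argv[1:]]
for i in range(0,len(a),2):
    th,ax=a[i],a[i+1]/1e3
    G=hub+ax*n+.048*(np.cos(th)*up-np.sin(th)*np.array([0,1,0]))
    w=O+R@G+.0187*T[:,2]
    print(th,ax,"world",w*1e3,"travel",T.T@(w-p)*1e3)
E
python3 k.py .5 295 .5 195 .5 45
```

```text
t 20.9 tool z in stand [ 0.6 -0.  -0.8] jaw [0.2 1.  0.1] q [-0.5 -0.1  1.6  0.2  1.1 -1.7] F [-0.3 -0.6  0.7] open 0.998
grasp pt: axial 341.0 up 126.4 y -20.8  theta 0.163 r 128.1
yaw for horizontal jaw -11.3
0.5 0.295 world [456.2 -74.3 344.5] travel [ 82.3 -18.4  45.8]
0.5 0.195 world [512.8 -83.5 262.6] travel [ 82.7 -17.9 145.8]
0.5 0.045 world [597.7 -97.2 139.7] travel [ 83.2 -17.  295.8]
```

Request:
send_rows(
  travel=[
    [17,-4,9],
    [34,-8,18],
    [50,-11,27],
    [66,-15,36],
    [82,-18,46],
  ],
  yaw=[-3,-6,-9,-11.3,-11.3],
)

```text
clock: 21.4
eef_pos: [0.4561, -0.0739, 0.3442]
tool_rot: [-3.134, 0.614, 2.982]
force: [0.7, 0.1, 0.7]
opening: 0.996
```

Request:
send_rows(
  travel=[
    [0,0,0],
    [0,0,0],
    [0,0,0],
    [0,0,0],
    [0,0,0],
  ],
  yaw=[0,0,0,0,0],
)

```text
clock: 21.9
eef_pos: [0.4564, -0.074, 0.3447]
tool_rot: [-3.134, 0.615, 2.982]
force: [-0.8, 0.4, 0.0]
opening: 0.995
```

```bash
cat > g.py <<'E'
import sys
from b import *; from c import O,R,n
up=np.array([np.cos(np.radians(35)),0,np.sin(np.radians(35))])
hub=np.array([-.017,.125,.094])
for nm in("side","top"):
    c=cam(nm);P,C,U=cloud(c);S=(P-O)@R-hub
    C=C.astype(int);a=S@n;m=(C[:,0]>110)&(C[:,1]<70)&(C[:,2]<70)&(a>.005)&(a<.08)&(np.hypot(S@up,S[:,1])<.08)
    print(nm,m.sum(),"up %.4f y %.4f"%(np.median(S[m]@up),np.median(S[m][:,1])),"axial",np.percentile(a[m],[2,98]),"up rng",np.percentile(S[m]@up,[2,98]),"y rng",np.percentile(S[m][:,1],[2,98]))
    w=(C.max(1)<110)&(C.max(1)-C.min(1)<25)&(abs(a-.014)<.006)&(np.hypot(S@up,S[:,1])<.08);q=S[w]
    if w.sum()>50: print(" wheel n",w.sum(),"axial",np.median(a[w]),"up",np.percentile(q@up,[1,99]),"y",np.percentile(q[:,1],[1,99]))
    save(c,sys.argv[1]+nm+".png",(180,120,380,320) if nm=="side" else (230,120,430,320),2)
E
python3 g.py pre; python3 k.py .5 195 .5 45; python3 -c "
import cv2,numpy as np;cv2.imwrite('pics/pre.png',np.hstack([cv2.imread('pics/preside.png'),cv2.imread('pics/pretop.png')]))"
```

```text
side 239 up 0.0435 y -0.0119 axial [0.0208 0.062 ] up rng [0.0338 0.0521] y rng [-0.0229 -0.0084]
 wheel n 2115 axial 0.013367579418666552 up [-0.0577  0.0565] y [-0.055   0.0618]
top 98 up 0.0475 y -0.0239 axial [0.0141 0.0674] up rng [0.0188 0.0537] y rng [-0.0323 -0.0127]
t 22.0 tool z in stand [ 0.6 -0.  -0.8] jaw [ 0.  1. -0.] q [-0.5 -0.2  1.9  0.3  0.9 -2. ] F [-0.1  0.2  0.1] open 0.994
grasp pt: axial 295.0 up 42.1 y -22.7  theta 0.493 r 47.9
yaw for horizontal jaw 0.1
0.5 0.195 world [512.8 -83.5 262.6] travel [  0.4   0.3 100. ]
0.5 0.045 world [597.7 -97.2 139.7] travel [  0.9   1.4 250. ]
```

View pics/pre.png

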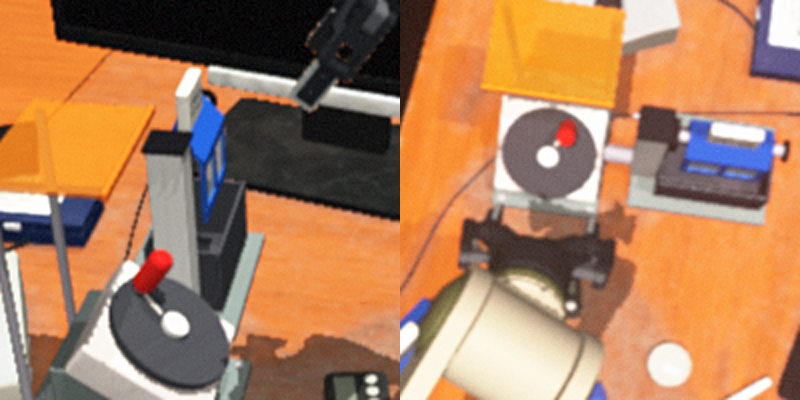

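The view is clear: red grip at about crop (155,272) side and (567,133) top, and the carrier sits centred on the bar in the top view. I'm going in along the axis.

Request:
send_rows(
  travel=[
    [0,0,45],
    [0,0,90],
    [0,0,130],
    [0,0,165],
    [0,0,195],
  ],
  yaw=[0,0,0,0,0],
)

```text
clock: 22.5
eef_pos: [0.5677, -0.0932, 0.1833]
tool_rot: [-3.134, 0.613, 2.982]
force: [-0.1, -0.3, 0.9]
opening: 0.996
```

```bash
python3 k.py .5 45
```

```text
t 22.5 tool z in stand [ 0.6 -0.  -0.8] jaw [ 0.  1. -0.] q [-0.4  0.2  1.9  0.3  0.5 -2.1] F [-0.1 -0.3  0.9] open 0.996
grasp pt: axial 98.0 up 42.3 y -23.9  theta 0.514 r 48.6
yaw for horizontal jaw 0.1
0.5 0.045 world [597.7 -97.2 139.7] travel [ 0.3  1.2 53. ]
```

Request:
send_rows(
  travel=[
    [0,1,15],
    [0,1,30],
    [0,1,43],
    [0,1,50],
    [0,1,52],
  ],
  yaw=[0,0,0,0,0],
)

```text
clock: 23.0
eef_pos: [0.5974, -0.0974, 0.1402]
tool_rot: [-3.135, 0.612, 2.982]
force: [0.1, -0.3, 1.0]
opening: 0.996
```

Request:
send_rows(
  travel=[
    [0,0,0],
    [0,0,0],
    [0,0,0],
    [0,0,0],
    [0,0,0],
  ],
  yaw=[0,0,0,0,0],
  gripper=10,
  force=40,
)

```text
clock: 23.5
eef_pos: [0.5973, -0.0973, 0.1406]
tool_rot: [-3.135, 0.612, 2.982]
force: [-5.3, 1.0, 3.8]
opening: 0.257
```

```bash
python3 k.py .5 45 .8 45 1.1 45
```

```text
t 23.5 tool z in stand [ 0.6 -0.  -0.8] jaw [ 0.  1. -0.] q [-0.4  0.3  1.9  0.4  0.4 -2.1] F [-5.3  1.   3.8] open 0.257
grasp pt: axial 45.9 up 42.3 y -23.1  theta 0.500 r 48.2
yaw for horizontal jaw 0.1
0.5 0.045 world [597.7 -97.2 139.7] travel [0.2 0.1 0.9]
0.8 0.045 world [ 588.9 -107.4  134.7] travel [  8.9 -11.3   1. ]
1.1 0.045 world [ 578.1 -114.1  128. ] travel [ 20.5 -19.6   1. ]
```

Gripped: opening is 22 mm, which matches the 23 mm grip. Now turning clockwise.

Request:
send_rows(
  travel=[
    [5.4,-7.9,0],
    [12.3,-14.6,0],
    [20.4,-19.8,0],
    [29.3,-23.2,0],
    [38.7,-24.9,0],
  ],
  yaw=[0,0,0,0,0],
)

```text
clock: 24.0
eef_pos: [0.5626, -0.1177, 0.1192]
tool_rot: [-3.133, 0.615, 2.982]
force: [8.0, 0.8, -2.8]
opening: 0.254
```

```bash
python3 k.py 1.7 45 1.9 45 2.1 45 2.3 45 2.5 45 | cut -d']' -f1-3
```

```text
t 24.0 tool z in stand [ 0.6 -0.  -0.8] jaw [ 0.  1. -0.] q [-0.5  0.3  2.   0.6  0.3 -2.4
grasp pt: axial 46.2 up 4.6 y -48.8  theta 1.477 r 49.1
yaw for horizontal jaw 0.0
1.7 0.045 world [ 554.7 -115.2  112. ] travel [10.8  1.3  1.1]
1.9 0.045 world [ 547.5 -111.8  106.7] travel [20.1  3.4  1. ]
2.1 0.045 world [ 541.1 -106.8  101.7] travel [28.8  7.4  1. ]
2.3 0.045 world [ 535.8 -100.2   97.2] travel [36.6 13.1  0.9]
2.5 0.045 world [531.7 -92.4  93.5] travel [43.1 20.2  0.8]
```

Joint 6 is heading towards its limit (−2.4 of −2.88). The grip turns freely, so I'm adding some yaw to bring it back.

Request:
send_rows(
  travel=[
    [10.8,1.3,0.5],
    [20.1,3.4,1],
    [28.8,7.4,1],
    [36.6,13.1,1],
    [43.1,20.2,1],
  ],
  yaw=[6,12,18,24,30],
)

```text
clock: 24.5
eef_pos: [0.5309, -0.0946, 0.0941]
tool_rot: [2.809, 0.53, 2.357]
force: [-23.9, -8.6, 18.6]
opening: 0.253
```

```bash
python3 k.py 2.7 45 2.9 45 3.1 45 3.3 45 3.5 45 | cut -d']' -f1-3
```

```text
t 24.5 tool z in stand [ 0.6 -0.  -0.8] jaw [0.4 0.9 0.3] q [-0.5  0.3  2.1  0.8  0.2 -2.1
grasp pt: axial 45.7 up -38.5 y -30.9  theta 2.465 r 49.4
yaw for horizontal jaw -30.3
2.7 0.045 world [529.  -83.7  90.7] travel [9.4 6.6 0.5]
2.9 0.045 world [527.8 -74.4  88.9] travel [16.8 12.7  0.4]
3.1 0.045 world [528.3 -64.8  88.1] travel [22.7 20.2  0.2]
3.3 0.045 world [530.3 -55.5  88.4] travel [27.1 28.8  0.1]
3.5 0.045 world [533.7 -46.6  89.8] travel [29.6 38.  -0. ]
```

Request:
send_rows(
  travel=[
    [9.4,6.6,-0.5],
    [16.8,12.7,-0.8],
    [22.7,20.2,-0.8],
    [27.1,28.8,-0.8],
    [29.6,38,-0.8],
  ],
  yaw=[3,6,9,12,15],
)

```text
clock: 25.0
eef_pos: [0.533, -0.0467, 0.0905]
tool_rot: [2.682, 0.428, 2.082]
force: [-2.6, -4.9, 0.9]
opening: 0.256
```

```bash
python3 k.py 3.7 46 3.9 46 4.1 46 4.3 46 4.5 46 | cut -d']' -f1-3
```

```text
t 25.0 tool z in stand [ 0.6 -0.  -0.8] jaw [0.6 0.7 0.4] q [-0.3  0.3  2.1  0.7  0.2 -1.6
grasp pt: axial 45.9 up -45.1 y 16.7  theta -2.787 r 48.1
yaw for horizontal jaw -45.4
3.7 0.046 world [538.  -38.6  93.1] travel [ 3.1  9.3 -0.2]
3.9 0.046 world [543.9 -31.9  96.5] travel [ 4.4 18.8 -0.3]
4.1 0.046 world [550.8 -26.7 100.6] travel [ 3.8 28.3 -0.3]
4.3 0.046 world [558.3 -23.1 105.4] travel [ 1.3 37.6 -0.3]
4.5 0.046 world [566.1 -21.4 110.6] travel [-3.1 46.1 -0.3]
```

Request:
send_rows(
  travel=[
    [3.1,9.3,0],
    [4.4,18.8,0],
    [3.8,28.3,-0.3],
    [1.3,37.6,-0.3],
    [-3.1,46.1,-0.3],
  ],
  yaw=[0,0,0,0,0],
)

```text
clock: 25.5
eef_pos: [0.5666, -0.0229, 0.111]
tool_rot: [2.681, 0.43, 2.08]
force: [-2.8, -19.8, -2.4]
opening: 0.254
```

```bash
python3 k.py 4.7 46 4.9 46 5.1 46 5.3 46 5.5 46 | cut -d']' -f1-3; python3 f.py
```

```text
t 25.5 tool z in stand [ 0.6 -0.  -0.8] jaw [0.6 0.7 0.4] q [-0.3  0.3  2.   0.2  0.2 -1.1
grasp pt: axial 45.9 up -9.3 y 45.6  theta -1.773 r 46.6
yaw for horizontal jaw -45.4
4.7 0.046 world [574.  -21.7 116.1] travel [-4.5  7.9 -0.1]
4.9 0.046 world [581.6 -23.7 121.6] travel [-11.7  14.1  -0. ]
5.1 0.046 world [588.6 -27.6 126.9] travel [-20.1  18.8   0.1]
5.3 0.046 world [594.7 -33.2 131.7] travel [-29.3  21.6   0.3]
5.5 0.046 world [599.7 -40.1 136. ] travel [-38.8  22.7   0.4]
blue 854 [-0.0258 -0.1542  0.08  ] [0.0403 0.0193 0.2272] [-0.0099 -0.0897  0.1551]
  return _methods._mean(a, axis=axis, dtype=dtype,
  ret = um.true_divide(
Traceback (most recent call last):
  File "f.py", line 4, in <module>
    m=sel(S,(-.05,-.19,.215),(.05,-.025,.27)); print("fin",m.sum(),np.median(S[m],0),S[m].min(0),S[m].max(0))
                                                                                     ~~~~~~~~^^^
ValueError: zero-size array to reduction operation minimum which has no identity
```

```bash
python3 -c "
import numpy as np;np.save('hub.npy',[-.017,.1237,.094])"; python3 k.py 4.7 46 4.9 46 5.1 46 5.3 46 5.5 46 | cut -d']' -f1-3
```

```text
t 25.55 tool z in stand [ 0.6 -0.  -0.8] jaw [0.6 0.7 0.4] q [-0.3  0.3  2.   0.2  0.2 -1.1
grasp pt: axial 46.0 up -7.8 y 46.9  theta -1.735 r 47.6
yaw for horizontal jaw -45.4
4.7 0.046 world [573.8 -22.9 116.1] travel [-4.3  5.9  0. ]
4.9 0.046 world [581.4 -25.  121.6] travel [-11.6  12.1   0.1]
5.1 0.046 world [588.4 -28.9 126.9] travel [-20.   16.7   0.3]
5.3 0.046 world [594.5 -34.5 131.7] travel [-29.1  19.6   0.4]
5.5 0.046 world [599.6 -41.4 136. ] travel [-38.6  20.6   0.6]
```

Request:
send_rows(
  travel=[
    [-4.3,5.9,0],
    [-11.6,12.1,0],
    [-20,16.7,0],
    [-29.1,19.6,0],
    [-38.6,20.6,0.3],
  ],
  yaw=[0,0,0,0,0],
)

```text
clock: 26.05
eef_pos: [0.5983, -0.0411, 0.135]
tool_rot: [2.683, 0.428, 2.082]
force: [-8.8, -1.6, -4.1]
opening: 0.255
```

```bash
python3 k.py 5.7 46 5.9 46 6.1 46 6.3 46 6.5 46 | cut -d']' -f1-3
```

```text
t 26.05 tool z in stand [ 0.6 -0.  -0.8] jaw [0.6 0.7 0.4] q [-0.3  0.3  1.9  0.2  0.3 -1.1
grasp pt: axial 45.9 up 32.5 y 33.9  theta -0.807 r 47.0
yaw for horizontal jaw -45.4
5.7 0.046 world [603.2 -49.5 139.4] travel [-10.7   0.1   0.1]
5.9 0.046 world [605.4 -58.5 142. ] travel [-19.8  -2.7   0.2]
6.1 0.046 world [606.1 -67.9 143.5] travel [-28.3  -7.2   0.4]
6.3 0.046 world [605.2 -77.5 143.9] travel [-35.6 -13.3   0.5]
6.5 0.046 world [602.8 -86.7 143.3] travel [-41.6 -20.8   0.7]
```

Request:
send_rows(
  travel=[
    [-10.7,0.1,0],
    [-19.8,-2.7,0],
    [-28.3,-7.2,0],
    [-35.6,-13.3,0],
    [-41.6,-20.8,0.3],
  ],
  yaw=[0,0,0,0,0],
)

```text
clock: 26.55
eef_pos: [0.6024, -0.0864, 0.143]
tool_rot: [2.684, 0.426, 2.083]
force: [-0.5, 6.5, -5.0]
opening: 0.256
```

```bash
python3 k.py 6.7 46 6.85 46 7.0 46 7.1 46 7.2 46 7.25 46| cut -d']' -f1-3
```

```text
t 26.55 tool z in stand [ 0.6 -0.  -0.8] jaw [0.6 0.7 0.4] q [-0.4  0.3  1.9  0.3  0.4 -1.3
grasp pt: axial 46.0 up 46.3 y -10.1  theta 0.215 r 47.4
yaw for horizontal jaw -45.4
6.7 0.046 world [598.9 -95.3 141.6] travel [-5.  -8.3  0.2]
6.85 0.046 world [ 595.2 -101.1  139.6] travel [ -7.1 -15.1   0.3]
7.0 0.046 world [ 590.8 -106.2  137.2] travel [ -8.2 -22.3   0.3]
7.1 0.046 world [ 587.5 -109.2  135.2] travel [ -8.3 -27.1   0.4]
7.2 0.046 world [ 584.1 -111.8  133.2] travel [ -7.9 -31.8   0.4]
7.25 0.046 world [ 582.3 -112.9  132. ] travel [ -7.6 -34.2   0.4]
```

Request:
send_rows(
  travel=[
    [-5,-8.3,0],
    [-7.1,-15.1,0],
    [-8.2,-22.3,0],
    [-8.3,-27.1,0],
    [-8.1,-29.5,0],
  ],
  yaw=[0,0,0,0,0],
)

```text
clock: 27.05
eef_pos: [0.5858, -0.1105, 0.1345]
tool_rot: [2.683, 0.426, 2.083]
force: [7.3, 2.9, -6.8]
opening: 0.252
```

```bash
python3 k.py 7.2 46 7.25 46 7.3 46| cut -d']' -f1-4
```

```text
t 27.05 tool z in stand [ 0.6 -0.  -0.8] jaw [0.6 0.7 0.4] q [-0.5  0.3  1.9  0.5  0.3 -1.4] F [ 7.3  2.9 -6.8
grasp pt: axial 46.2 up 31.2 y -36.6  theta 0.865 r 48.1
yaw for horizontal jaw -45.4
7.2 0.046 world [ 584.1 -111.8  133.2] travel [ 0.3 -2.5  0.2]
7.25 0.046 world [ 582.3 -112.9  132. ] travel [ 0.7 -4.8  0.2]
7.3 0.046 world [ 580.4 -113.9  130.9] travel [ 1.2 -7.2  0.2]
```

Request:
send_rows(
  travel=[
    [0,-1,0],
    [0.2,-2,0],
    [0.4,-3,0],
    [0.5,-3.8,0],
    [0.7,-4.5,0],
  ],
  yaw=[0,0,0,0,0],
)

```text
clock: 27.55
eef_pos: [0.583, -0.1126, 0.1327]
tool_rot: [2.682, 0.426, 2.082]
force: [7.1, 3.2, -4.8]
opening: 0.253
```

```bash
python3 k.py 7.2 46 7.25 46 7.3 46| cut -d']' -f1-4
```

```text
t 27.55 tool z in stand [ 0.6 -0.  -0.8] jaw [0.6 0.7 0.4] q [-0.5  0.3  1.9  0.5  0.3 -1.5] F [ 7.1  3.2 -4.8
grasp pt: axial 46.2 up 28.2 y -39.1  theta 0.947 r 48.2
yaw for horizontal jaw -45.4
7.2 0.046 world [ 584.1 -111.8  133.2] travel [-0.   1.4  0.2]
7.25 0.046 world [ 582.3 -112.9  132.1] travel [ 0.3 -0.9  0.2]
7.3 0.046 world [ 580.5 -113.9  130.9] travel [ 0.8 -3.3  0.2]
```

Request:
send_rows(
  travel=[
    [0.2,-1,0],
    [0.5,-2,0],
    [0.7,-3,0],
    [1,-4,0],
    [1.2,-5,0],
  ],
  yaw=[0,0,0,0,0],
)

```text
clock: 28.05
eef_pos: [0.5823, -0.1132, 0.1327]
tool_rot: [2.675, 0.429, 2.081]
force: [37.3, 22.2, -7.1]
opening: 0.252
```

```bash
python3 k.py 7.35 46 7.4 46| cut -d']' -f1-4
```

```text
t 28.05 tool z in stand [ 0.6 -0.  -0.8] jaw [0.6 0.7 0.4] q [-0.5  0.3  1.9  0.5  0.3 -1.5] F [37.3 22.2 -7.1
grasp pt: axial 46.5 up 27.6 y -39.8  theta 0.965 r 48.4
yaw for horizontal jaw -45.4
7.35 0.046 world [ 578.7 -114.8  129.8] travel [ 1.5 -4.7  0.5]
7.4 0.046 world [ 576.8 -115.6  128.6] travel [ 2.2 -7.   0.5]
```

Stop reached: the force jumped to about 44 N with no further turn. Releasing and backing out along the axis.

Request:
send_rows(
  travel=[
    [0,0,0],
    [0,0,0],
    [0,0,0],
    [0,0,0],
    [0,0,0],
  ],
  yaw=[0,0,0,0,0],
  gripper=45,
)

```text
clock: 28.55
eef_pos: [0.5822, -0.1135, 0.1328]
tool_rot: [2.675, 0.429, 2.081]
force: [-0.3, -0.8, 0.7]
opening: 0.528
```

Request:
send_rows(
  travel=[
    [0,0,-10],
    [0,0,-30],
    [0,0,-60],
    [0,0,-95],
    [0,0,-130],
  ],
  yaw=[0,0,0,0,0],
)

```text
clock: 29.05
eef_pos: [0.5063, -0.0997, 0.2396]
tool_rot: [2.676, 0.429, 2.08]
force: [0.1, 0.9, 0.7]
opening: 0.524
```

Request:
send_rows(
  travel=[
    [0,0,-30],
    [0,0,-60],
    [0,0,-90],
    [0,0,-110],
    [0,0,-110],
  ],
  yaw=[0,0,0,0,0],
)

```text
clock: 29.55
eef_pos: [0.4426, -0.0882, 0.3317]
tool_rot: [2.673, 0.434, 2.078]
force: [0.8, 0.7, -0.4]
opening: 0.526
```

```bash
python3 k.py; cat > f2.py <<'E'
from b import *; from c import O,R
for nm in ("top","side"):
    c=cam(nm); P,C,U=cloud(c);S=(P-O)@R;C=C.astype(int)
    m=sel(S,(-.04,-.19,.1),(.04,-.03,.24))&(C.min(1)>120); q=S[m]
    if len(q): print(nm,"white",len(q),np.median(q,0),np.percentile(q,[2,98],axis=0))
    bl=(C[:,2]>C[:,0]+40)&sel(S,(-.06,-.2,.05),(.06,.0,.26)); q=S[bl]
    if len(q): print("blue",len(q),np.percentile(q,[2,50,98],axis=0))
    for t in("oil_drop","timer","dish"):
        for k in robot.landmark_of(t,nm)[:1]: print(t,round(k["confidence"],2),np.round(k["point"],1),back(c,k["point"]))
a=cam("side")["color"][140:340,180:380,::-1];b=cam("top")["color"][130:330,230:430,::-1]
cv2.imwrite("pics/end.png",np.hstack([cv2.resize(i,(400,400),interpolation=cv2.INTER_CUBIC) for i in(a,b)]))
E
python3 f2.py; python3 g.py end
```

```text
t 29.55 tool z in stand [ 0.6 -0.  -0.8] jaw [0.6 0.7 0.4] q [-0.6 -0.3  1.9  0.3  0.9 -1.3] F [ 0.8  0.7 -0.4] open 0.526
grasp pt: axial 290.9 up 25.4 y -37.5  theta 0.976 r 45.2
yaw for horizontal jaw -45.4
top white 311 [-0.0035 -0.0942  0.1717] [[-0.0082 -0.1547  0.1178]
 [ 0.0235 -0.0344  0.1847]]
blue 653 [[-0.0249 -0.141   0.0534]
 [-0.0147 -0.0887  0.1252]
 [ 0.0228 -0.0441  0.1423]]
dish 0.84 [361.9 303.2] [ 0.3022 -0.22    0.0152]
side white 130 [-0.0051 -0.0851  0.1736] [[-0.0067 -0.1172  0.1393]
 [ 0.004  -0.0613  0.1804]]
blue 579 [[-0.0235 -0.1477  0.0545]
 [-0.0194 -0.0888  0.1175]
 [-0.0045 -0.0401  0.1395]]
oil_drop 0.71 [356. 352.] [0.4125 0.0089 0.0069]
timer 0.97 [357.  322.8] [ 0.4112 -0.0072  0.0631]
dish 0.88 [395.7 276.1] [ 0.3152 -0.2     0.0125]
side 241 up 0.0300 y -0.0292 axial [0.0206 0.0625] up rng [0.0195 0.0384] y rng [-0.0403 -0.0253]
 wheel n 2145 axial 0.013431419614403035 up [-0.0574  0.0565] y [-0.0547  0.0615]
top 90 up 0.0328 y -0.0412 axial [0.0175 0.0675] up rng [0.0079 0.0395] y rng [-0.0501 -0.0314]
```

View pics/end.png

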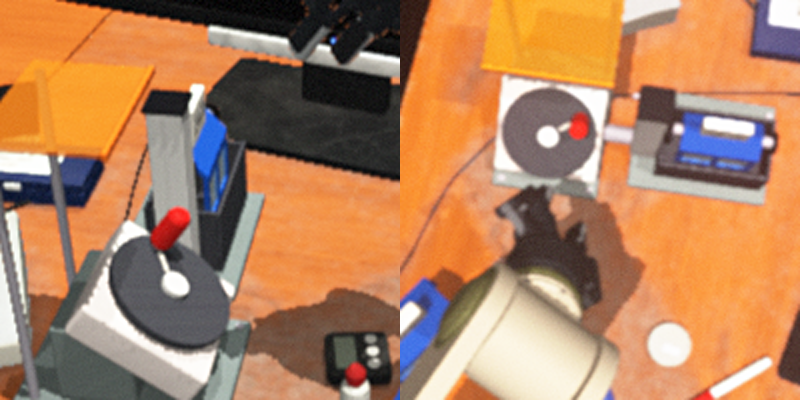

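The final view shows the carrier upright in the well on the bar (top crop (722,140)), the grip just past the top (side (170,228)), and the bystanders where they were. Handing in.

```bash
python3 -c "
from workcell import robot
print(robot.sign_off(), robot.read_state()['clock'])"
```

```text
the job is handed in; nothing more can be done
the job is handed in; nothing more can be done
```

The carrier is hanging on the bar inside the well, the crank is at its stop, and the job was handed in at about 30 s of the 72 s allowed.

- **Carrier:** I took the smaller blue saddle by its fin and hung it on the bar. It ended within a couple of millimetres of the middle, standing upright, and I let go.
- **Crank:** I gripped the red grip and turned it clockwise from about 0.5 rad until it stopped. The moves have no tilt command. To get the 35° lean, I stretched the arm past its reach in clear air, which leaned the tool about 2° per call.
- **Release:** I opened the fingers and backed out along the crank's axis, clear of everything.

**Last checks:**
- **Height:** The fin top reads about 180 mm above the desk, against 181 mm expected at the stop.
- **Crank angle:** My own estimate read 7.25 rad, while the stop is at 7.2. That is within the error of my hub position, and the force jump to about 44 N confirmed the stop. That was wrist force through the gripped grip, well under the 120 N limit.
- **Bystanders:** The dish, timer and bottle read within a few millimetres of where they started. The final top view only found the dish, so the timer and bottle rest on the side view and the picture.
- **Forces:** The highest other reading was about 31 N at the wrist during the turn. I only saw forces at the end of each call, so shorter peaks would not show.

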